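# Seat the canister and start the weld cycle

### The job

One of the two filter canisters lying in the V-block nests is still short of its stop plate: with the fingertips, gently push it straight along its nest until its end rests against the stop plate, without lifting it, tipping it or rolling its port off vertical. Then press the start button (the small round one, not the mushroom-headed stop) gently all the way in, let it come back out and withdraw. Leave the stop button, the canister that is already home and the other things on the plate alone.

Things in the scene. Friction and masses are not known exactly. Their poses are not given: they have to be found in the camera images.
- nest: Fixed nest of the canister that is not home: base plate 190 x 104 x 12 mm, two rubber-faced 90-degree V-blocks (28 mm thick, 90 wide, tops 61 above the table, centred 36 either side of the origin), rigid stop plate at the +x end (64 wide, top 78 above the table). -x end open above the base plate. Origin: centre of underside; x along the canister to the stop, away from robot within 0.4 rad; z up
- nest_stop (a point): Point on the stop plate's inner face, on the axis of the V: 70 mm along x from the nest's origin and 64 mm above the table. A canister is home when the middle of its front end is here. Axes as the nest's.
- canister: White plastic canister loose in the V-blocks of 'nest', 60 mm diameter, 130 long (last 8 mm at each end 50 diameter, flat), 0.17 to 0.34 kg; a grey port (16 mm tube on a 28 mm flange) points up from its middle to 115 mm above the table. Origin: on its axis at mid length, 64 mm above the table; x to the stop, z up. Starts 22 to 36 mm short of the stop; slides with 1 to 6 N, stays where left
- canister_front (a point): Centre of the canister's flat end that faces the stop plate (65 mm along x from its origin).
- canister_back (a point): Centre of the canister's other flat end (50 mm diameter), the one to push on: 65 mm along -x from its origin, 64 mm above the table, overhanging free behind the rear V-block. Fingertips lowered only to about its middle meet it first with the tips.
- canister2: Identical canister already home against the stop of 'nest2'; to be left alone. Same origin and axes.
- nest2: Identical second nest, with canister2 in it; same origin and axes, its stop plate also at +x.
- station: Push-button station screwed to the plate, white lid on a grey box, 136 x 74 mm and 62 mm high, turned up to 0.7 rad either way. Origin: centre of its underside. The start button stands 30 mm along its -x (the end nearer the robot), the stop button 30 mm along its +x.
- start_top (a point): Centre of the top of the start button when it is out: a small grey round cylinder, 25 mm diameter, its top 77 mm above the table and 11 mm above its steel collar (33 mm diameter). Moves with the button.
- start (a joint): Travel of the start button in m: 0 out, 0.005 fully in (downwards). A spring pushes it back; about 1.8 N begins to move it, 4.8 N takes it all the way in.
- stop_top (a point): Centre of the top of the mushroom-headed stop button: grey, 40 mm diameter, top 91 mm above the table; not to be pressed.
- stop (a joint): Travel of the stop button in m: 0 out, 0.005 fully in. To be left at 0.
- bin: Blue open parts bin, loose, 100 x 150 x 65 mm, with spare ports in it, beyond the nests. Origin: centre of its underside.
- driver: Screwdriver with a black handle lying loose at the right, beside the nests and the station, its blade pointing away from the robot; origin at the underside of its middle.
- spare: Identical spare canister standing loose on its end, 130 mm high, beyond the nests. Origin: centre of its underside.
Not all that is in view belongs to the job. What is shaped like the canister but pink is not meant.

How it is judged:
By the outcome, as a careful person would: the job done as asked, in the order asked, and still so for the second after the job is handed in, with the robot touching nothing.
It also fails if it takes over 46 s, if anything falls off the work surface, if the arm or the gripper's body presses on something with over 40 N, if the wrist force passes 120 N, or if a joint passes its speed limit or range.

### The arm

A 6-joint arm with a two-finger parallel gripper is mounted at the origin on the work surface. World frame = base frame: x ahead of the robot, y to its left, z up, the work surface at z = 0. Lengths are in mm, angles in rad, forces in N, time in s.
With the tool pointing down it reaches from about 275 to 1000 mm from the base axis. Payload 8.4 kg.
Tool frame: the origin (TCP) lies at the centre of the arm's flange, where the gripper is bolted on; the fingertips stand 173 mm ahead of it and the grasp point (between the pads) lies 155 mm ahead of it (r.nose_length is the distance from the TCP to the fingertips, in mm); z points along the fingers, y is the direction in which the jaws open and shut (so a half turn about z gives the same grasp; the last joint's range is limited). The gripper opens to 85 mm and grips with 20 to 120 N. Pads are 22 mm wide; open, the fingers measure 114 mm over their backs; the gripper's body (76 mm by 85 mm) begins 54 mm behind the grasp point. The pads swing forward as they close: fully open they stand 13 mm farther back than shut.
Start: joints at [1.122, 0.353, 1.633, -0, 1.155, -0.002], TCP at [270.051, 563.651, 404.681] pointing down, gripper open.
Joint ranges: [-2.63, 2.63], [-0.92, 2.1], [0.06, 2.66], [-1.3, 4.44], [0, 2.69], [-3.02, 3.02]. Speed limits (rad/s): [2.22, 2.22, 2.79, 3.14, 3.14, 3.14].

### API

Orientations are given as [roll, pitch, yaw] about the fixed x, y, z axes, in that order (R = Rz(yaw) Ry(pitch) Rx(roll)).
In Python, from rig import r, grab_frame, workorder gives the robot as it stands.
- The arm moves only by the tool carry_out, never from a script. Its argument "steps" is a list that holds one entry, the list of rows, each a list of 5 numbers: the opening in per cent of the stroke, from 0 (shut) to 100 (fully open), then the shift along the tool's x, y, z in m, then the turn about the tool's z in degrees. In form: [[[jaw, x, y, z, spin], ...]]. A call has 1 to 8 rows; each row is the pose to reach, as a shift and turn from the pose measured when the call began, along the tool's axes at that moment; what a row does not reach only later rows make up. A row lasts 1/10 s, in which the tool goes at most 50 mm and 8.59 degrees, less where a joint would pass 70% of its speed; a pose out of reach is approached as far as the arm can. A call with a gripper value outside its range is refused whole. The fingers move at their own pace and stop on an object; "squeeze" is the grip in N (left out, the last holds). Time passes only in rows, so rows that repeat a pose let the fingers close. It gives the time, the measured TCP pose, the force and the opening at its end, in the units of the state.
- r.sense(): the state, without advancing time (a new reading comes with each control period).
- grab_frame(name): name is "scene" or "top"; returns a dict with "image" (384x512x3 uint8, red, green, blue), "intrinsics" (3x3 intrinsics, pixels), "D" ([k1, k2, p1, p2, k3] as OpenCV has them; the pictures are not rectified), "eye" and "rotation" of the camera in the world. Camera axes: x right, y up, looking along -z (the intrinsics and any distortion apply to the point x, -y, -z); pixel columns grow to the right and rows downward; lengths in mm; the calibration is good to about 2 mm. A picture is of the moment at which its call begins. There is no depth.
- workorder.sign_off(): hands the job in, once; it reports no verdict.
The state is a dict: "clock": time; "qpos": joint angles; "qvel": joint speeds; "joint_efforts": joint torques, N m; "eef_pos": TCP position; "tcp_rot": TCP orientation; "contact_force": force on the tool from outside, world axes, zero at the start; "wrist_torque": the same for the moment, N m; "opening": opening from 0.0 (shut) to 1.0 (fully open).
Only numpy, scipy, OpenCV 4.12 (cv2) and the standard library are available. Lean on these libraries where they do the work, as an engineer would, in place of code of your own. Each camera call takes 0.05 s, during which the arm holds its last target.

## Working session

There is one attempt and no reset: what is moved stays moved. The work goes in short steps, Python scripts to look and compute and a tool call to move; the robot and the scene stay as the last step left them, time stands still between calls to the robot, and variables do not carry over. Pictures are saved under pics/ and viewed, and the job is handed in when it is done.

Besides the shell and the picture viewer there is one more tool, called after ">>>" as name(argument=value, ...) on one line, values as JSON. carry_out: Moves the arm, as the interface text tells. Its arguments: {"type":"object","properties":{"steps":{"type":"array","items":{"type":"array","items":{"type":"array","items":{"type":"number"}}}},"squeeze":{"type":"number"}},"required":["steps"]}

```bash
mkdir -p pics; ls; python3 - <<'E'
from rig import r, grab_frame, workorder
import cv2
s=r.sense();print(s)
for n in("scene","top"):
    f=grab_frame(n);cv2.imwrite(f"pics/{n}0.png",f["image"][:,:,::-1]);print(n,f["intrinsics"],f["D"],f["eye"],f["rotation"])
E
```

```text
pics
{'clock': 0.0, 'qpos': array([ 1.12160387e+00,  3.53656421e-01,  1.63412020e+00,  1.32109725e-06,
        1.15520492e+00, -2.43126447e-03]), 'qvel': array([-1.91917883e-03, -5.63677655e-05,  5.08569244e-04,  1.34172096e-05,
        1.72129528e-03,  1.58324185e-03]), 'joint_efforts': array([ 2.15641594e-03, -6.05253482e+01, -3.42069983e+01,  2.87389375e-04,
        9.24184278e-03,  6.44968145e-05]), 'eef_pos': array([269.94718394, 563.44210097, 403.96231256]), 'tcp_rot': array([-3.14020377e+00, -4.58464379e-06,  2.69483093e+00]), 'contact_force': array([-0.19825397, -0.25284499,  0.05075994]), 'wrist_torque': array([-0.06001703,  0.00053613,  0.03378735]), 'opening': 1.0015767421450112}
scene [[449.16169254   0.         257.27702615]
 [  0.         449.16169254 197.86232962]
 [  0.           0.           1.        ]] [-0.04179119  0.          0.          0.          0.        ] [1121.49712935  548.83787514  729.73193726] [0.91802876 0.01304215 2.37986548]
top [[360.69262756   0.         247.27385324]
 [  0.         360.69262756 192.29573591]
 [  0.           0.           1.        ]] [-0.08547489  0.          0.          0.          0.        ] [372.62724425 -57.7274648  896.0693977 ] [ 2.10033658e-01  1.09359618e-03 -1.68660939e+00]
```

View images.

View pics/scene0.png

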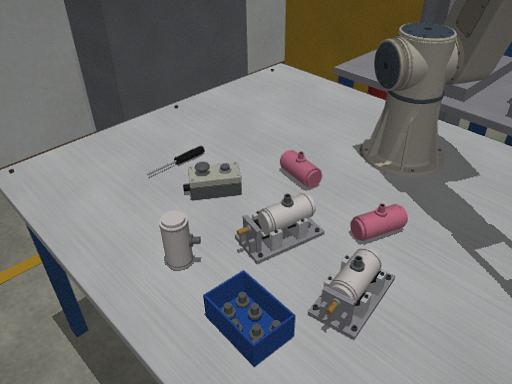

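View pics/top0.png

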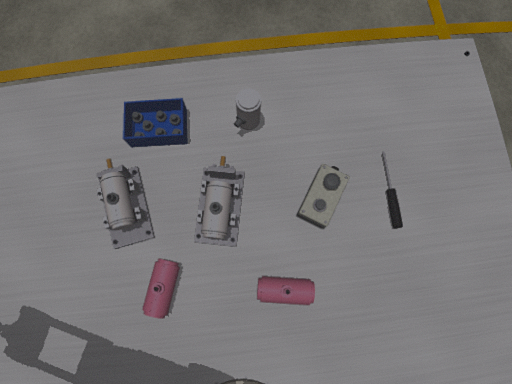

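The scene view shows two nests (canisters near px (287,215) and (357,275)), the station at (214,180), and pink decoys. The top view shows nests at (118,200) and (218,207) and the station at (323,196). I'll zoom in to see which canister is short.

```bash
cat > h.py <<'E'
import numpy as np,cv2
from scipy.spatial.transform import Rotation as R
def rot(f):
    return R.from_euler('xyz',f["rotation"]).as_matrix() if np.size(f["rotation"])==3 else np.array(f["rotation"])
def ray(f,uv):
    p=cv2.undistortPoints(np.array([[uv]],float),f["intrinsics"],np.array(f["D"]))[0,0]
    return rot(f)@np.array([p[0],-p[1],-1.])
def onz(f,uv,z):
    d=ray(f,uv);e=np.array(f["eye"]);return e+d*(z-e[2])/d[2]
def proj(f,P):
    c=(np.atleast_2d(P)-f["eye"])@rot(f); c=c*[1,-1,-1]
    return cv2.projectPoints(c,np.zeros(3),np.zeros(3),f["intrinsics"],np.array(f["D"]))[0][:,0]
def tri(f,uv,g,uv2):
    a,b=np.array(f["eye"]),np.array(g["eye"]);d,e=ray(f,uv),ray(g,uv2)
    s=np.linalg.lstsq(np.c_[d,-e],b-a,rcond=None)[0];p,q=a+s[0]*d,b+s[1]*e
    return (p+q)/2,np.linalg.norm(p-q)
E
python3 - <<'E'
import cv2
a=cv2.imread('pics/top0.png');b=cv2.imread('pics/scene0.png')
def z(i,x,y,w,h,n,s):cv2.imwrite(f'pics/{n}.png',cv2.resize(i[y:y+h,x:x+w],None,fx=s,fy=s,interpolation=cv2.INTER_CUBIC))
z(a,90,145,160,110,'zt',5);z(b,225,175,180,160,'zs',3.75-0.0);z(a,290,155,70,80,'zb',7)
E
```

```text
(no output)
```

View pics/zt.png

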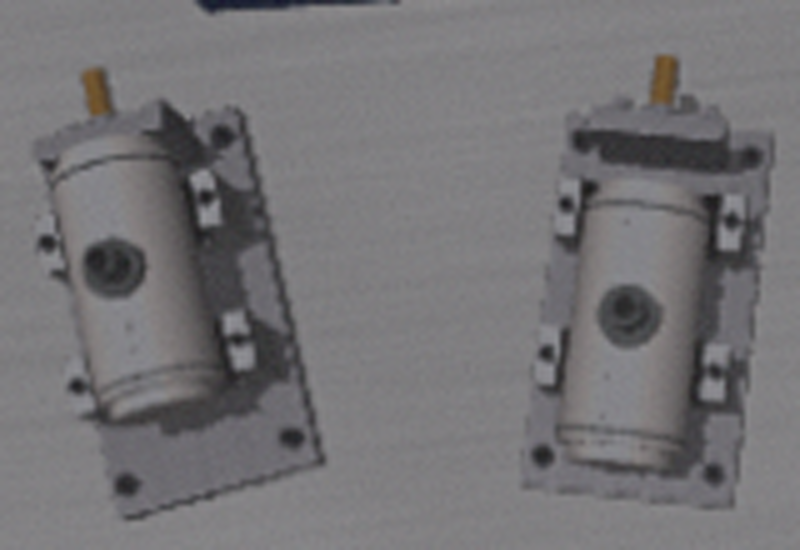

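View pics/zs.png

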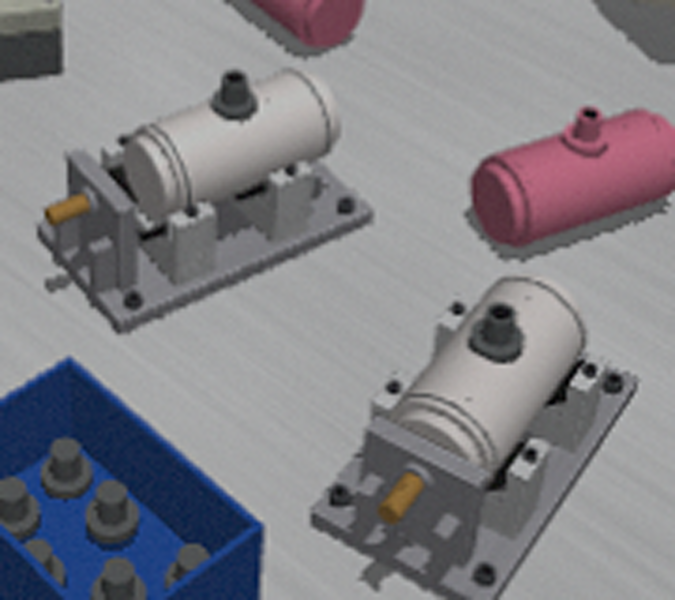

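View pics/zb.png

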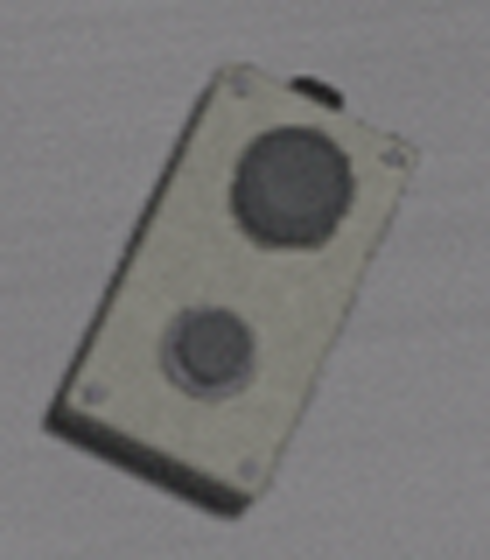

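The nest on the right in the top view (px ~218,207) has the open gap at its stop, so its canister is the target. Next I'll locate its axis, the port and the buttons.

```bash
cat > m.py <<'E'
from h import *
from rig import r,grab_frame
T=grab_frame("top");S=grab_frame("scene")
zt=lambda x,y:((x+.5)/5-.5+90,(y+.5)/5-.5+145)
zb=lambda x,y:((x+.5)/7-.5+290,(y+.5)/7-.5+155)
zs=lambda x,y:((x+.5)/3.75-.5+225,(y+.5)/3.75-.5+175)
def ax(pts,z):
    P=[onz(T,zt(*p),z)[:2] for p in pts]; P=np.array(P)
    d=(P[0]+P[1]-P[2]-P[3])/2; print('c',P.mean(0),'dx',np.linalg.norm(d),'dy',np.linalg.norm(P[0]-P[1]),np.linalg.norm(P[2]-P[3]),'yaw',np.arctan2(d[1],d[0]))
ax([(582,140),(752,155),(543,455),(712,473)],14)
ax([(566,204),(732,220),(546,352),(715,371)],62)
print('port',onz(T,zt(625,303),115),tri(T,zt(625,303),S,zs(233,76)))
print('back',onz(T,zt(622,462),64+15),'rim')
print('start',onz(T,zb(213,346),77),'stop',onz(T,zb(294,186),91))
E
python3 m.py
python3 - <<'E'
import cv2
b=cv2.imread('pics/scene0.png')
cv2.imwrite('pics/zsb.png',cv2.resize(b[150:205,175:250],None,fx=8,fy=8,interpolation=cv2.INTER_CUBIC))
E
```

```text
c [535.09870982  -5.1435586 ] dx 160.5527980057753 dy 86.56759344147358 83.22012929377975 yaw -0.22271929141085814
c [534.68456037  -5.20019611] dx 71.94994833792074 dy 79.40867971539772 79.6356220643392 yaw -0.2205582497718016
port [517.61323366  -1.38786367 115.        ] (array([517.11749375,  -0.67203029, 114.55785113]), np.float64(1.7870829836667128))
back [451.78784187   9.71273028  79.        ] rim
start [ 499.1837857  -240.94485457   77.        ] stop [ 546.8176971  -272.96296835   91.        ]
```

View pics/zsb.png

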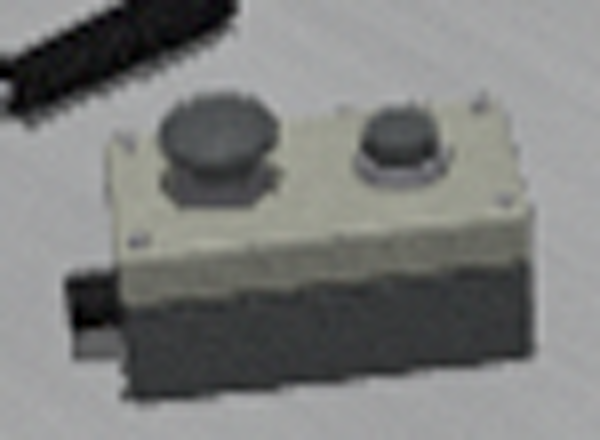

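```bash
cat > d.py <<'E'
from h import *
from rig import r
U=np.array([.9757,-.2192]);N0=np.array([534.8,-5.2])
def nest(a,z): return np.r_[N0+a*U,z]
def go(t,yaw=None):
    s=r.sense();M=R.from_euler('xyz',s["tcp_rot"]).as_matrix()
    print('t',s["clock"],'pos',s["eef_pos"],'rot',s["tcp_rot"],'F',s["contact_force"],'op',s["opening"])
    v=M.T@(np.array(t)-s["eef_pos"])/1000;print('shift m',v.round(4),'dist',np.linalg.norm(v))
    p=np.r_[N0]-0; q=s["eef_pos"][:2]-N0; print('along',q@U,'lat',q@[.2192,.9757])
    if yaw is not None:
        print('spin deg',-np.degrees((yaw-s["tcp_rot"][2]+np.pi)%(2*np.pi)-np.pi))
E
python3 -c "
from d import *
go(nest(-119,330),np.pi-.221)"
```

```text
t 0.2 pos [269.97643132 563.51902049 404.2288426 ] rot [-3.14069927e+00 -1.26060362e-06  2.69484510e+00] F [-1.05693051  0.32010992 -0.20022429] op 0.9972967271074998
shift m [-0.3686 -0.4251  0.0746] dist 0.567519206247205
along -383.05156524838475 lat 496.8498220393602
spin deg -12.934382276615903
```

>>> carry_out(steps=[[[0, -0.03, -0.035, 0, -2], [0, -0.06, -0.07, 0.0, -4], [0, -0.09, -0.105, 0.0, -6], [0, -0.12, -0.14, 0, -8], [0, -0.15, -0.175, 0.0, -10], [0, -0.18, -0.21, 0.0, -12], [0, -0.21, -0.245, 0.0, -12.9], [0, -0.24, -0.28, 0.0, -12.9]]], squeeze=20)

```text
clock: 1.0
eef_pos: [365.4, 205.6, 404.6]
tcp_rot: [-3.141, 0.0, 2.921]
contact_force: [0.2, 0.6, 0.1]
opening: -0.002
```

```bash
python3 -c "
from d import *
go(nest(-119,330),np.pi-.221)"
```

```text
t 1.0 pos [365.39640463 205.56914098 404.56332425] rot [-3.14094986e+00  1.70372850e-04  2.92106094e+00] F [0.1526785  0.60300443 0.12201328] op -0.002294899334663338
shift m [-0.0924 -0.1685  0.0747] dist 0.20617561358326458
along -211.48768370790506 lat 168.51418275316934
spin deg 0.026830838644569904
```

>>> carry_out(steps=[[[0, -0.02, -0.042, 0.0, 0], [0, -0.045, -0.085, 0.02, 0], [0, -0.07, -0.127, 0.045, 0], [0, -0.0925, -0.1685, 0.07, 0], [0, -0.0925, -0.1685, 0.1, 0], [0, -0.0925, -0.1685, 0.12, 0], [0, -0.0925, -0.1685, 0.12, 0], [0, -0.0925, -0.1685, 0.12, 0]]])

```text
clock: 1.8
eef_pos: [418.9, 20.9, 284.9]
tcp_rot: [-3.141, -0.001, 2.921]
contact_force: [0.3, -0.1, 0.4]
opening: -0.003
```

```bash
cat >snap.py <<'E'
import sys;from d import *;from rig import grab_frame
n=sys.argv[1];o=[]
for c,x,y,w,h in(("top",170,140,90,130),("scene",220,165,110,100)):
    f=grab_frame(c);cv2.imwrite(f'pics/{n}_{c}.png',f["image"][:,:,::-1]);i=f["image"][y:y+h,x:x+w,::-1];s=500/h;o.append(cv2.resize(i,None,fx=s,fy=s,interpolation=cv2.INTER_CUBIC)[:, :450])
cv2.imwrite(f'pics/{n}.png',np.hstack(o))
E
python3 snap.py a1; python3 -c "
from d import *
go(nest(-119,229),np.pi-.221)"
```

```text
t 1.9 pos [419.34700418  21.2371721  285.83666282] rot [-3.14151985e+00  1.97165041e-03  2.92172526e+00] F [ 1.08508333  0.80183539 -0.02610157] op 0.0019447556411092018
shift m [ 0.0007 -0.0005  0.0568] dist 0.05684153261172904
along -118.44251614720271 lat 0.4874521340788108
spin deg 0.06489380469469051
```

View pics/a1.png

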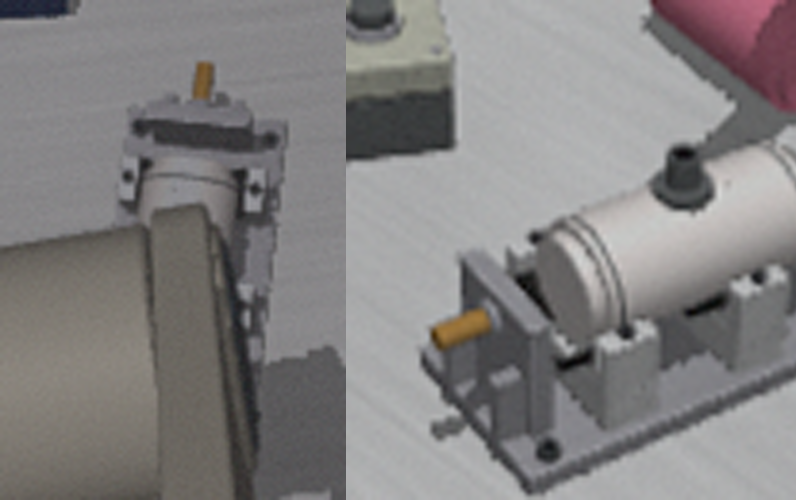

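The canister is undisturbed, and the scene view shows the stop gap clearly. I'll lower behind it, then advance to about contact.

>>> carry_out(steps=[[[0, 0, 0, 0.03, 0], [0, 0.0, 0, 0.057, 0], [0, 0, 0, 0.057, 0], [0, -0.005, 0, 0.057, 0], [0, -0.01, 0, 0.057, 0], [0, -0.015, 0, 0.057, 0], [0, -0.018, 0, 0.057, 0], [0, -0.018, 0, 0.057, 0]]])

```text
clock: 2.7
eef_pos: [437.8, 17.2, 229.4]
tcp_rot: [3.141, 0.003, 2.922]
contact_force: [-1.0, -0.3, -0.1]
opening: 0.003
```

```bash
python3 snap.py a2; python3 -c "
from d import *
go(nest(-71,229),np.pi-.221)"; python3 - <<'E'
import cv2
i=cv2.imread('pics/a2_scene.png')
cv2.imwrite('pics/a2b.png',cv2.resize(i[120:270,220:360],None,fx=4,fy=4,interpolation=cv2.INTER_CUBIC))
E
```

```text
t 2.8 pos [437.00168953  17.21536873 229.04338401] rot [-3.14153458e+00  2.03961814e-03  2.92161292e+00] F [-0.5317649  -0.35722771 -0.03165873] op -0.0006373210415950266
shift m [-0.0293 -0.0005  0.0001] dist 0.02933514023214311
along -100.33526034640012 lat 0.4332856150524627
spin deg 0.05845718588757115
```

View pics/a2b.png

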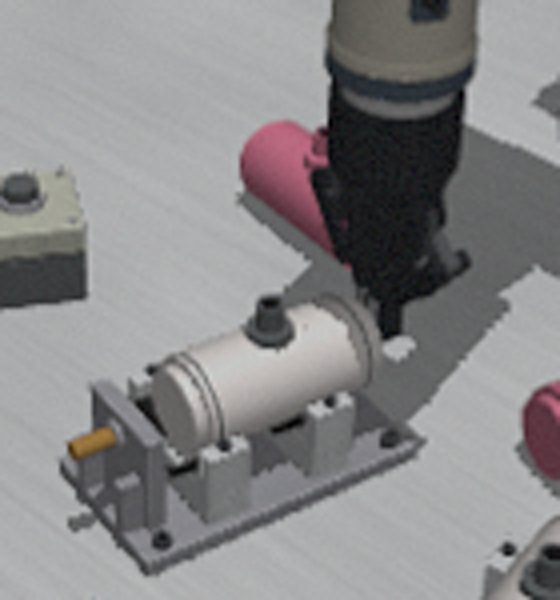

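The fingertips are just behind the canister's back end and on the axis. I'll push gently to about 8 mm short of home.

>>> carry_out(steps=[[[0, -0.002, 0, 0, 0], [0, -0.005, 0, 0, 0], [0, -0.008, 0, 0, 0], [0, -0.011, 0, 0, 0], [0, -0.014, 0, 0, 0], [0, -0.017, 0, 0, 0], [0, -0.019, 0, 0, 0], [0, -0.02, 0, 0, 0]]])

```text
clock: 3.6
eef_pos: [456.9, 12.8, 229.1]
tcp_rot: [-3.142, 0.002, 2.922]
contact_force: [-2.9, -0.3, -0.6]
opening: 0.003
```

```bash
python3 snap.py a3; python3 -c "
from d import *
go(nest(-71,229),np.pi-.221)"; cat > z.py <<'E'
import cv2,sys
i=cv2.imread(f'pics/{sys.argv[1]}_scene.png')
cv2.imwrite(f'pics/{sys.argv[1]}b.png',cv2.resize(i[170:270,225:345],None,fx=5,fy=5,interpolation=cv2.INTER_CUBIC))
E
python3 z.py a3
```

```text
t 3.7 pos [456.91491875  12.79190061 229.12984387] rot [3.14152585e+00 2.79085923e-03 2.92157662e+00] F [-0.56554195 -0.18886827 -0.27330342] op 0.004488649524527919
shift m [-0.0089 -0.0005  0.0002] dist 0.008947296317192877
along -79.93629839117277 lat 0.48228761741206166
spin deg 0.05637733061132727
```

View pics/a3b.png

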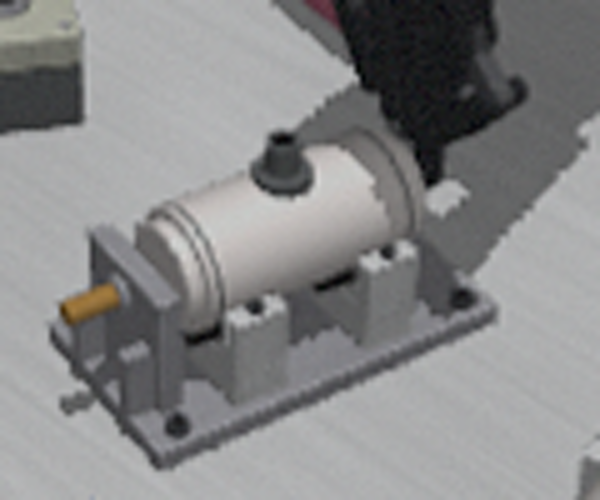

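```bash
cat > p.py <<'E'
import sys;from d import *;from rig import grab_frame
f=grab_frame("scene");x,y=float(sys.argv[1]),float(sys.argv[2])
p=onz(f,((x+.5)/5-.5+225,(y+.5)/5-.5+170),115);q=p[:2]-N0;print(p,q@U,q@[.2192,.9757],'gap',5-q@U)
E
python3 p.py 281 136; python3 -c "
from m import *
p=onz(S,zs(233,76),115);from d import U,N0
print((p[:2]-N0)@U)"
```

```text
[531.80192872  -4.10238192 115.        ] -3.1658160280379652 0.4137687327467307 gap 8.165816028037966
c [535.09870982  -5.1435586 ] dx 160.5527980057753 dy 86.56759344147358 83.22012929377975 yaw -0.22271929141085814
c [534.68456037  -5.20019611] dx 71.94994833792074 dy 79.40867971539772 79.6356220643392 yaw -0.2205582497718016
port [517.61323366  -1.38786367 115.        ] (array([517.11749375,  -0.67203029, 114.55785113]), np.float64(1.7870829836667128))
back [451.78784187   9.71273028  79.        ] rim
start [ 499.1837857  -240.94485457   77.        ] stop [ 546.8176971  -272.96296835   91.        ]
-18.56954170424421
```

>>> carry_out(steps=[[[0, -0.001, 0, 0, 0], [0, -0.002, 0, 0, 0], [0, -0.003, 0, 0, 0], [0, -0.004, 0, 0, 0], [0, -0.005, 0, 0, 0], [0, -0.0055, 0, 0, 0], [0, -0.006, 0, 0, 0]]])

```text
clock: 4.55
eef_pos: [462.6, 11.5, 229.2]
tcp_rot: [3.142, 0.003, 2.922]
contact_force: [-1.9, -0.1, 0.1]
opening: -0.0
```

>>> carry_out(steps=[[[0, -0.0005, 0, 0, 0], [0, -0.001, 0, 0, 0]]])

```text
clock: 4.75
eef_pos: [463.5, 11.3, 229.2]
tcp_rot: [-3.142, 0.002, 2.922]
contact_force: [-3.6, 1.4, 3.8]
opening: -0.001
```

>>> carry_out(steps=[[[0, -0.0005, 0, 0, 0], [0, -0.001, 0, 0, 0]]])

```text
clock: 4.95
eef_pos: [464.2, 11.2, 229.1]
tcp_rot: [-3.142, 0.001, 2.922]
contact_force: [-4.7, 0.9, 3.5]
opening: 0.004
```

```bash
python3 snap.py a4; python3 -c "
from d import *
go(nest(-71,229),np.pi-.221)"; python3 z.py a4
```

```text
t 5.05 pos [464.43632802  11.11499738 229.15967971] rot [-3.14158139e+00  2.22965599e-03  2.92168248e+00] F [-3.5383422   0.5884684   0.68812773] op 0.0030793434107316414
shift m [-0.0012 -0.0005  0.0002] dist 0.0013328754203856367
along -72.23008217898592 lat 0.4948260414872288
spin deg 0.062442461395188366
```

View pics/a4b.png

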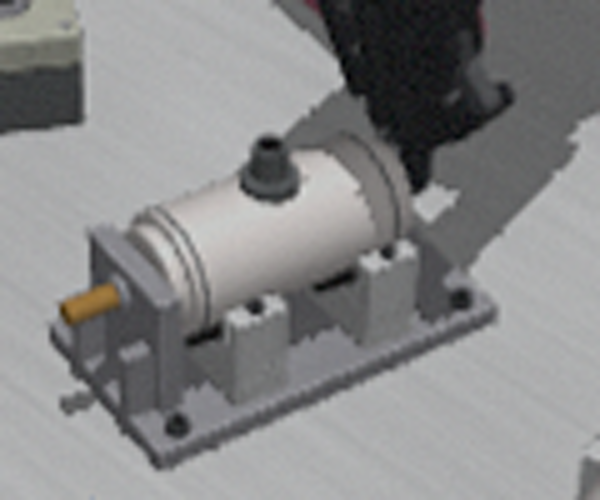

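Port is still upright and the end is within about 1 mm of the stop. I'll use half-millimetre steps and watch the force.

>>> carry_out(steps=[[[0, -0.0005, 0, 0, 0], [0, -0.0005, 0, 0, 0]]])

```text
clock: 5.25
eef_pos: [465.2, 10.9, 229.2]
tcp_rot: [3.142, 0.003, 2.922]
contact_force: [-1.7, -0.0, 1.1]
opening: 0.0
```

>>> carry_out(steps=[[[0, -0.0005, 0, 0, 0], [0, -0.0005, 0, 0, 0]]])

```text
clock: 5.45
eef_pos: [465.4, 10.9, 229.1]
tcp_rot: [-3.142, 0.002, 2.922]
contact_force: [-3.7, 1.4, 4.1]
opening: 0.003
```

>>> carry_out(steps=[[[0, -0.0005, 0, 0, 0], [0, -0.0005, 0, 0, 0]]])

```text
clock: 5.65
eef_pos: [465.5, 10.9, 229.1]
tcp_rot: [-3.141, 0.001, 2.922]
contact_force: [-5.5, 1.5, 4.7]
opening: -0.001
```

>>> carry_out(steps=[[[0, -0.001, 0, 0, 0], [0, -0.001, 0, 0, 0]]])

```text
clock: 5.85
eef_pos: [465.9, 10.8, 229.0]
tcp_rot: [-3.141, -0.001, 2.921]
contact_force: [-6.8, 2.4, 6.0]
opening: 0.002
```

>>> carry_out(steps=[[[0, -0.001, 0, 0, 0], [0, -0.001, 0, 0, 0]]])

```text
clock: 6.05
eef_pos: [466.2, 10.7, 228.9]
tcp_rot: [-3.141, -0.003, 2.921]
contact_force: [-8.2, 3.1, 6.3]
opening: -0.006
```

```bash
python3 snap.py a5; python3 -c "
from d import *
go(nest(-71,229),np.pi-.221)"; python3 z.py a5
```

```text
t 6.15 pos [466.14385473  10.70394852 228.9238946 ] rot [-3.14116392 -0.00329583  2.92118302] F [-6.36903382  3.12914157  5.36860525] op -0.0007155066557749033
shift m [ 0.0005 -0.0005 -0.0001] dist 0.0007102897578920501
along -70.47394645766758 lat 0.4680555301010834
spin deg 0.03382540347901754
```

View pics/a5b.png

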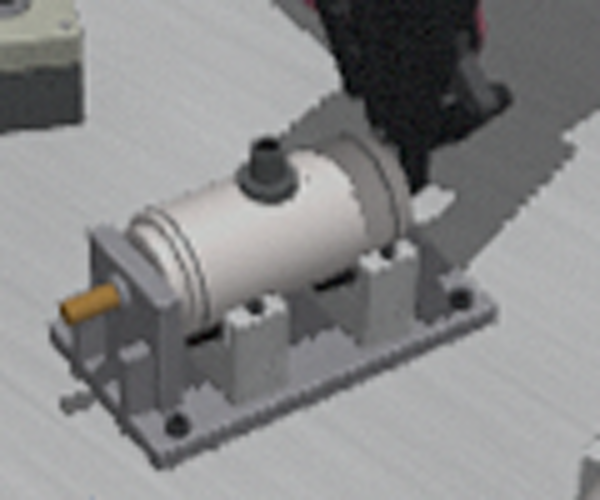

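```bash
python3 p.py 265 144; python3 - <<'E'
import cv2
i=cv2.imread('pics/a5_scene.png');cv2.imwrite('pics/a5c.png',cv2.resize(i[205:245,235:280],None,fx=12,fy=12,interpolation=cv2.INTER_CUBIC))
i=cv2.imread('pics/a5_top.png');cv2.imwrite('pics/a5d.png',cv2.resize(i[155:200,190:250],None,fx=12,fy=12,interpolation=cv2.INTER_CUBIC))
E
```

```text
[541.19363323  -5.02708353 115.        ] 6.200364649247354 1.5701990071803646 gap -1.200364649247354
```

View pics/a5c.png

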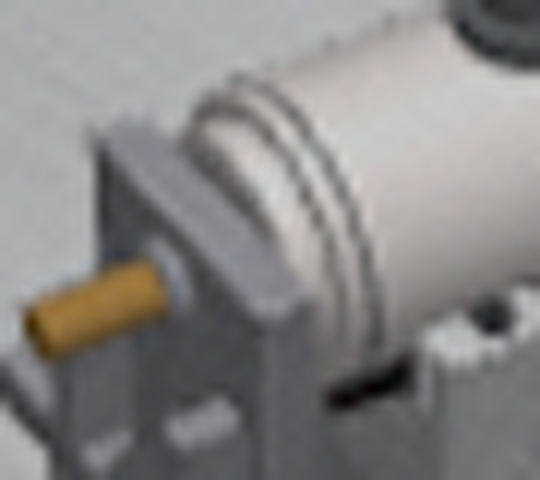

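View pics/a5d.png

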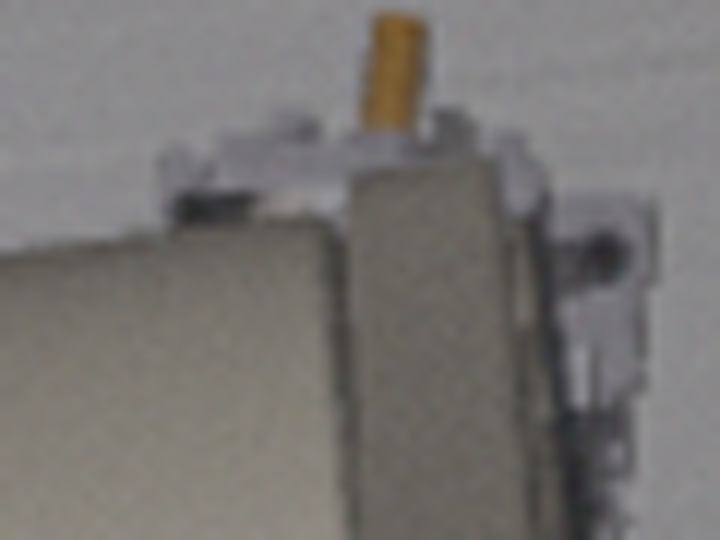

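The port measures as home (within 1–2 mm), the top view shows the end closed onto the stop plate, and the force is building. I'll back off gently.

>>> carry_out(steps=[[[0, 0.002, 0, 0, 0], [0, 0.007, 0, 0, 0], [0, 0.02, 0, 0, 0], [0, 0.04, 0, 0, 0], [0, 0.045, 0, -0.03, 0], [0, 0.045, 0, -0.075, 0], [0, 0.045, 0, -0.12, 0], [0, 0.045, 0, -0.12, 0]]])

```text
clock: 7.0
eef_pos: [423.8, 20.7, 354.1]
tcp_rot: [3.14, 0.006, 2.921]
contact_force: [0.7, -0.3, 0.4]
opening: 0.003
```

```bash
python3 snap.py a6; python3 z.py a6; python3 -c "
from m import *
from d import go
P=lambda x,y:((x+.5)/8-.5+175,(y+.5)/8-.5+150)
print(onz(S,P(400,128),77),tri(T,zb(213,346),S,P(400,128)),onz(S,P(218,120),91))
go([499.2,-241,290])"
```

```text
c [535.09870982  -5.1435586 ] dx 160.5527980057753 dy 86.56759344147358 83.22012929377975 yaw -0.22271929141085814
c [534.68456037  -5.20019611] dx 71.94994833792074 dy 79.40867971539772 79.6356220643392 yaw -0.2205582497718016
port [517.61323366  -1.38786367 115.        ] (array([517.11749375,  -0.67203029, 114.55785113]), np.float64(1.7870829836667128))
back [451.78784187   9.71273028  79.        ] rim
start [ 499.1837857  -240.94485457   77.        ] stop [ 546.8176971  -272.96296835   91.        ]
[ 502.89783542 -237.5803168    77.        ] (array([ 499.69321888, -241.68676152,   73.60976137]), np.float64(0.0422219194632818)) [ 555.19674233 -266.20406901   91.        ]
t 7.2 pos [421.71200562  20.53589315 348.19621447] rot [-3.14078395 -0.00453734  2.92119756] F [ 0.19934436 -0.06850325  0.65579328] op 0.0035664224438949196
shift m [-0.1331 -0.2382  0.0578] dist 0.2789125527049146
along -115.98126389675377 lat 0.3216225753767288
```

View pics/a6b.png

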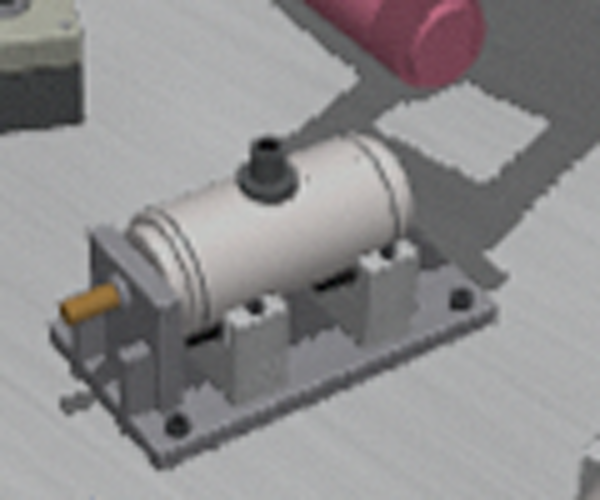

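```bash
python3 - <<'E'
import cv2,numpy as np
i=cv2.imread('pics/a6_top.png');a=cv2.resize(i[150:205,185:250],None,fx=8,fy=8,interpolation=cv2.INTER_CUBIC)
b=cv2.resize(i[165:225,300:360],None,fx=7.33,fy=7.33,interpolation=cv2.INTER_CUBIC)[:440];b=cv2.copyMakeBorder(b,0,440-b.shape[0],0,0,0)
cv2.imwrite('pics/a6e.png',np.hstack([a,b])[:,:800])
E
```

```text
(no output)
```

View pics/a6e.png

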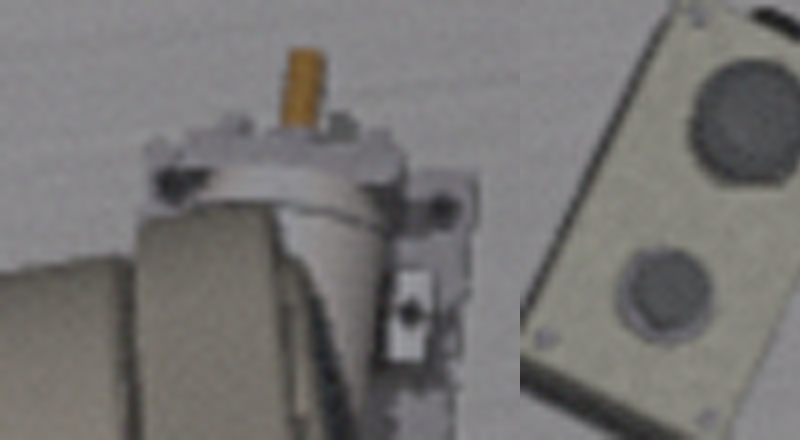

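>>> carry_out(steps=[[[0, -0.017, -0.03, 0.0, 3], [0, -0.034, -0.06, 0, 6], [0, -0.051, -0.09, 0, 9], [0, -0.068, -0.12, 0, 12], [0, -0.085, -0.15, 0, 15], [0, -0.102, -0.18, 0, 18], [0, -0.119, -0.21, 0, 21], [0, -0.133, -0.238, 0, 21]]])

```text
clock: 8.0
eef_pos: [499.3, -242.1, 345.6]
tcp_rot: [-3.139, -0.007, 2.553]
contact_force: [-0.5, -0.4, 0.2]
opening: 0.0
```

```bash
python3 -c "
from d import *
go([500,-240.7,270],np.pi-.59)"
```

```text
t 8.0 pos [ 499.26651174 -242.11318183  345.632379  ] rot [-3.13875243 -0.00709993  2.55251594] F [-0.45034523 -0.40219808  0.19612404] op 0.00023083388235050647
shift m [-0.0004  0.0018  0.0756] dist 0.07564913642132924
along 17.261344959000752 lat -238.9451321355328
spin deg 0.05290020789353526
```

The top view shows the canister end flush against the stop plate. Next I'll descend over the start button.

>>> carry_out(steps=[[[0, 0, 0.002, 0.03, 0], [0, 0, 0.002, 0.06, 0], [0, 0, 0.002, 0.08, 0], [0, 0, 0.002, 0.085, 0], [0, 0, 0.002, 0.085, 0], [0, 0, 0.002, 0.085, 0]]])

```text
clock: 8.6
eef_pos: [499.9, -240.3, 260.9]
tcp_rot: [-3.139, -0.007, 2.553]
contact_force: [-0.5, 0.1, 0.2]
opening: -0.001
```

```bash
python3 snap.py b1; python3 -c "
from d import *
go([500,-240.7,245],np.pi-.59)
i=cv2.imread('pics/b1_scene.png');cv2.imwrite('pics/b1c.png',cv2.resize(i[110:210,165:265],None,fx=5,fy=5,interpolation=cv2.INTER_CUBIC))"
```

```text
t 8.7 pos [ 500.1647185  -240.43515162  261.61585825] rot [-3.1389725  -0.00542704  2.55265069] F [-0.06591014  0.06367996  0.97193485] op 0.0023384784683974633
shift m [-0.0001 -0.0003  0.0166] dist 0.016618785223556497
along 17.769901079288235 lat -237.11099113575534
spin deg 0.06062123636117452
```

View pics/b1c.png

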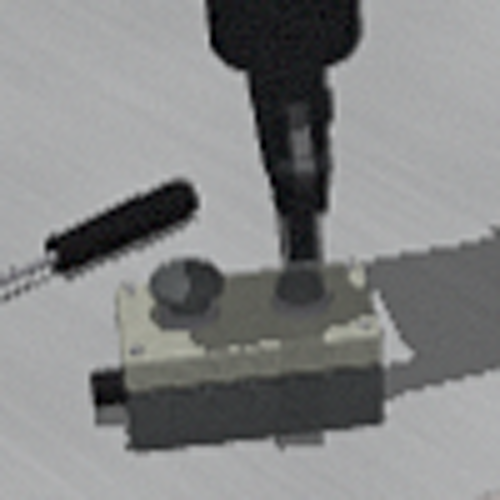

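The tip hangs over the start button, about 11 mm above it and well away from the mushroom head. Pressing slowly.

>>> carry_out(steps=[[[0, 0, 0, 0.004, 0], [0, 0, 0, 0.008, 0], [0, 0, 0, 0.011, 0], [0, 0, 0, 0.013, 0], [0, 0, 0, 0.014, 0], [0, 0, 0, 0.014, 0]]])

```text
clock: 9.3
eef_pos: [500.1, -240.4, 247.6]
tcp_rot: [-3.139, -0.005, 2.553]
contact_force: [0.1, 1.2, 3.5]
opening: -0.001
```

>>> carry_out(steps=[[[0, 0, 0, 0.001, 0], [0, 0, 0, 0.001, 0]]])

```text
clock: 9.5
eef_pos: [500.1, -240.4, 246.7]
tcp_rot: [-3.139, -0.005, 2.553]
contact_force: [-0.2, 0.1, 4.4]
opening: -0.004
```

>>> carry_out(steps=[[[0, 0, 0, 0.001, 0], [0, 0, 0, 0.001, 0]]])

```text
clock: 9.7
eef_pos: [500.2, -240.4, 245.7]
tcp_rot: [-3.139, -0.005, 2.553]
contact_force: [-1.4, -0.1, 3.5]
opening: -0.001
```

>>> carry_out(steps=[[[0, 0, 0, 0.001, 0], [0, 0, 0, 0.001, 0]]])

```text
clock: 9.9
eef_pos: [500.2, -240.4, 245.4]
tcp_rot: [-3.139, -0.005, 2.553]
contact_force: [-3.4, 1.6, 12.0]
opening: -0.003
```

>>> carry_out(steps=[[[0, 0, 0, 0.0005, 0], [0, 0, 0, 0.0005, 0]]])

```text
clock: 10.1
eef_pos: [500.1, -240.4, 245.4]
tcp_rot: [-3.139, -0.005, 2.553]
contact_force: [-2.5, 1.0, 11.3]
opening: 0.001
```

The button has bottomed out: position stopped at 245.4 mm with the force at 11–12 N. Withdrawing upward.

>>> carry_out(steps=[[[0, 0, 0, -0.003, 0], [0, 0, 0, -0.007, 0], [0, 0, 0, -0.012, 0], [0, 0, 0, -0.03, 0], [0, 0, 0, -0.06, 0], [0, 0, 0, -0.1, 0], [0, 0, 0, -0.14, 0], [0, 0, 0, -0.15, 0]]])

```text
clock: 10.9
eef_pos: [501.9, -241.0, 399.9]
tcp_rot: [-3.14, 0.001, 2.553]
contact_force: [0.3, -0.7, 0.4]
opening: 0.001
```

>>> carry_out(steps=[[[0, 0.03, -0.03, 0, 0], [0, 0.06, -0.06, 0, 0], [0, 0.09, -0.09, 0, 0], [0, 0.1, -0.12, 0, 0], [0, 0.1, -0.15, 0, 0], [0, 0.1, -0.15, 0, 0]]])

```text
clock: 11.5
eef_pos: [333.7, -311.8, 399.8]
tcp_rot: [-3.139, 0.001, 2.55]
contact_force: [-0.4, -0.1, 0.9]
opening: 0.001
```

```bash
python3 snap.py c1; python3 -c "
from d import *
go([500,-240.7,245],np.pi-.59)
i=cv2.imread('pics/c1_scene.png');j=cv2.imread('pics/c1_top.png')
a=cv2.resize(i[140:340,160:400],None,fx=2.5,fy=2.5,interpolation=cv2.INTER_CUBIC)
cv2.imwrite('pics/c1c.png',a)
b=cv2.resize(j[80:250,90:410],None,fx=2.5,fy=2.5,interpolation=cv2.INTER_CUBIC);cv2.imwrite('pics/c1d.png',b)"
```

```text
t 11.6 pos [ 335.06066141 -310.3677059   399.6721821 ] rot [-3.14028537e+00  4.90402507e-04  2.55080022e+00] F [ 0.54834306 -0.73680843  0.928498  ] op -0.00018642888122774934
shift m [-0.0981  0.1499  0.1545] dist 0.23660528010795662
along -127.99291153086544 lat -341.53499366657474
spin deg -0.04540331316895337
```

View pics/c1c.png

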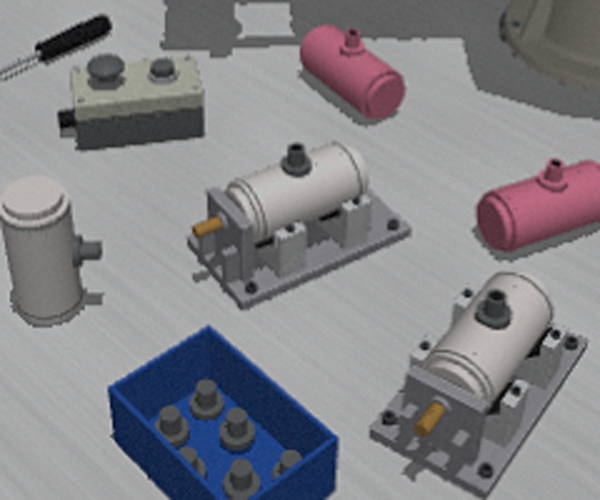

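View pics/c1d.png

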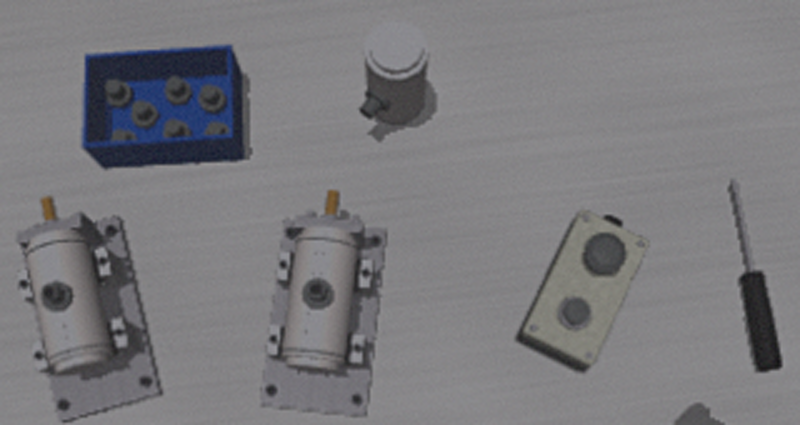

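```bash
python3 - <<'E'
import cv2,numpy as np
i=cv2.imread('pics/c1_top.png');j=cv2.imread('pics/top0.png')
z=lambda i,x,y:cv2.resize(i[y:y+100,x:x+65],None,fx=6,fy=6,interpolation=cv2.INTER_CUBIC)
cv2.imwrite('pics/c1e.png',np.hstack([z(i,90,155)[:590],z(i,188,155)[:590]]))
E
```

```text
(no output)
```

View pics/c1e.png

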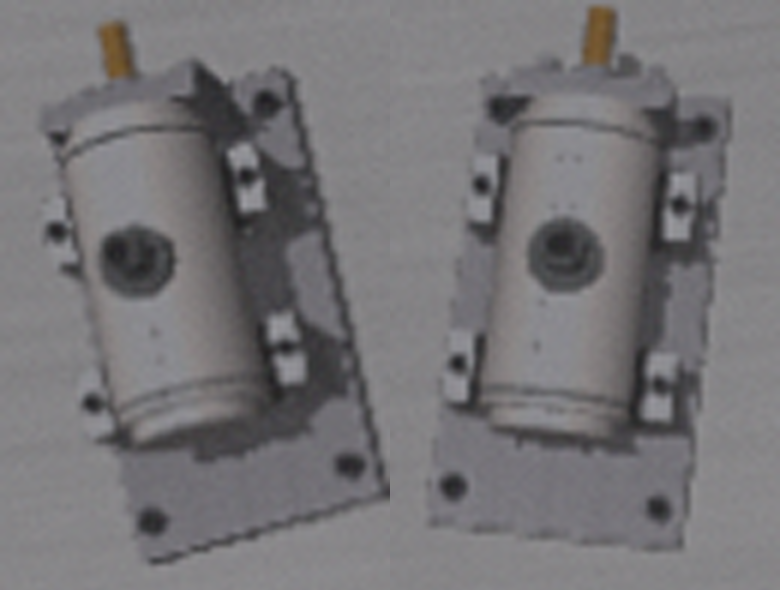

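The target canister now sits against its stop as the home one does. Its port is on top, the start button is back out, and nothing else has moved.

```bash
python3 -c "
from d import *
from rig import grab_frame,workorder
f=grab_frame('top');p=onz(f,(560.5/6-.5+123,244.5/6-.5+155),115);q=p[:2]-N0;print(p,'along',q@U,'lat',q@[.2192,.9757])
print(r.sense()['clock']);print(workorder.sign_off())"
```

```text
[539.51137294  -6.45416896 115.        ] along 4.871800416082063 lat -0.1909597003855481
11.65
the job is handed in; nothing more can be done
None
```

I pushed the short canister home against its stop plate, then pressed the start button fully in and released it. The arm has withdrawn clear and the job is handed in, at about 11.7 s of the 46 s allowed.

**Canister:**
- I pushed with the shut fingertips, tips at about 56 mm height, for roughly 23 mm along the nest. The force rose to about 9 N sideways plus 5–6 N vertically on the tool at the stop.
- In the final top view the port is 4.9 mm along the nest from its origin, where home is 5 mm. It is 0.2 mm off the axis.
- The port points up, and the top view shows the end flush with the plate.
- While pushing, one scene-view reading gave 6.2 mm along and 1.6 mm sideways, about 1 mm past home. That is within measurement error.

**Start button:** It bottomed at about 5 mm of travel with about 12 N on it, well above the 4.8 N needed. The final pictures show it out again, though I judged that by eye and did not measure its height.

**Everything else:** The final pictures show the stop button, second canister, bin, spare and screwdriver looking the same as at the start. I compared these by eye only.

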